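# Slide the base plate under the bridge of a welding fixture and lock it

### The arm

A 6-joint arm with a two-finger parallel gripper is mounted at the origin on the work surface. World frame = base frame: x ahead of the robot, y to its left, z up, the work surface at z = 0. Lengths are in m, angles in rad, forces in N, time in s.
With the tool pointing down it reaches from about 0.3 to 0.85 m from the base axis. Payload 4.2 kg.
Tool frame: the origin (TCP) lies midway between the tips of the shut fingers; the grasp point (between the pads) lies 19 mm behind it; z points along the fingers, y is the line along which they close (so a half turn about z gives the same grasp; the last joint's range is limited). The gripper opens to 91 mm and grips with 3 to 60 N. Pads are 32 mm wide; open, the fingers measure 118 mm over their backs; the gripper's body (76 mm by 178 mm) begins 60 mm behind the grasp point.
Start: joints at [-1.122, 0.32, 1.565, -0, 1.257, -0.02], TCP at [0.26, -0.513, 0.214] pointing down, gripper open.
Joint ranges: [-3.11, 3.11], [-0.84, 2.01], [0.21, 2.61], [-1.34, 4.49], [0.05, 2.63], [-2.56, 2.56]. Speed limits (rad/s): [2.57, 2.57, 3.14, 3.14, 3.14, 3.14].

### API

Orientations are given as [roll, pitch, yaw] about the fixed x, y, z axes, in that order (R = Rz(yaw) Ry(pitch) Rx(roll)).
In Python, from station import r gives the robot as it stands. The module is installed in compiled form; this text tells all that it offers.
- The arm moves only by the shell command python3 -m creep 'ROWS' [FORCE]. ROWS is JSON, a list of rows, each a list of 7 numbers: the shift along the tool's x, y, z normalised to -1 to 1, where 1 is 200 mm, then the turn, a rotation vector about the tool's x, y, z normalised to -1 to 1, where 1 is 60 degrees, then the closure in counts, from 0 (fully open) to 255 (shut). In form: [[dx, dy, dz, wx, wy, wz, jaw], ...]. A call has 1 to 10 rows; each row shifts and turns the commanded pose from where the row before left it, along the tool's axes as they then stand; what a row does not reach is not made up. A row lasts 1/10 s, in which the tool goes at most 50 mm and 8.59 degrees, less where a joint would pass 70% of its speed; a pose out of reach is approached as far as the arm can. A call with a number of a shift or a turn outside -1 to 1 is refused whole. A call with a gripper value outside its range is refused whole. The fingers move at their own pace and stop on an object; FORCE is the grip in N (left out, the last holds). Time passes only in rows, so rows that do not move let the fingers close. It gives the time, the measured TCP pose, the force, the opening and the grip force at its end, in the units of the state.
- r.state(): the state, without advancing time (a new reading comes with each control period).
- r.get_image(name): name is "scene" or "top" or "wrist"; returns (picture, depth): 480x640x3 uint8, red, green, blue; 480x640 float32, m along the optical axis (not along the pixel's ray), 0 where there is no reading.
- r.camera_params(name): a dict with "K" (3x3 intrinsics, pixels), "T" (4x4, takes a point from camera to world coordinates). Camera axes: x right, y down, z forward; pixel columns grow to the right and rows downward; lengths in m; the calibration is good to about 2 mm. A picture is of the moment at which its call begins: read the wrist's pose just before it. camera_params takes no time and is no camera call; for the wrist camera it gives the pose at the moment of the call.
- r.hand_in(): hands the job in; it is judged then, once.
The state is a dict: "time_s": time; "joint_pos": joint angles; "qvel": joint speeds; "joint_efforts": joint torques, N m; "tool_pos": TCP position; "eef_rot": TCP orientation; "wrist_force": force on the tool from outside, world axes, zero at the start; "torque": the same for the moment, N m; "width": finger opening in m; "grip_force": force on a finger pad.
Only numpy, scipy, OpenCV 4.12 (cv2) and the standard library are available. Lean on these libraries where they do the work, as an engineer would, in place of code of your own. Each camera call takes 0.05 s, during which the arm holds its last target. There are 200 camera calls.

### The job

Load the welding fixture: slide the loose steel plate into the slot along the fence and under the bridge until it is fully home against the end stop, keeping it down on the bed all the way. Then swing the locking lever fully down so that its keeper block drops in behind the plate. Leave the tin, the pipe end and the brush where they are.

Things in the scene. Friction and masses are not known exactly. Their poses are not given: they have to be found in the camera images.
- jig: Fixed welding fixture on the bench. Origin on the bench surface (z 0); x axis points from the loading side to the fence, y axis along the fence towards the end stop, z up. All 'fixture' numbers are in this frame, in mm. Blue painted bed: x -120 to 110, y -190 to 150, top z 8. The plate is fully home with its centre at x 1 to 5, y 65, its length parallel to y.
- fence (a point): On the fence, a straight dark bar on the bed: a point on the top edge of its face towards the plate, half-way along (fixture x 30, y -15, z 22). The bar runs y -170 to 140, x 30 to 45, top z 22.
- guide (a point): Guide bar across the slot from the fence: top corner of its face where the slot begins (fixture x -24, y 30, z 22). The bar runs y 30 to 125, x -44 to -24, top z 22; a flared lead-in before it (y 5 to 30) reaches out to about x -45. Slot between fence and guide: 54 wide.
- bridge (a point): Underside of the bridge, mid-slot (fixture x 3, y 75, z 24). The bridge is a flat grey bar across the slot, y 55 to 95, underside 16 above the bed (the plate is 12 thick), top z 32 with bolt heads to z 36.
- stop (a point): Foot of the end stop's face, mid-slot (fixture x 3, y 125, z 8). The stop is a dark bar across the slot's end, 16 thick, top z 24. The plate's front edge rests against it when fully home.
- plate: The loose workpiece: flat bright steel plate 50 x 120 x 12 mm with two dark bolt holes (drawn only), 0.45 to 0.65 kg. Origin at the centre of its underside; y axis along its length. It starts flat on the bed on the loading side, 40 to 60 mm short of the fence and before the guide, turned up to 0.25 rad from the fence direction. Slides at 2 to 6 N; a corner may stick on the fence.
- lever (a joint): Locking lever angle, rad: 0 = shut (level, across the slot, pointing to fixture -x; hard stop), 1.57 = upright, to 2.45 = leaning back over the far side. Starts open, leaning back, at 1.9 to 2.25. Stiff hinge: stays where it is left, takes 1 to 3 N at the grip to swing. It cannot shut unless the plate is home: its keeper block lands on the plate.
- keeper (a point): Centre of the underside of the keeper block under the lever's arm (36 mm along the arm, 27 wide). Lever shut: at fixture x 3, y -12.5, z 11; the block then fills y -26 to 1, i.e. 4 mm behind the rear edge of a plate that is home (y 5).
- lever_hinge (a point): Point on the hinge axis of the lever, mid-width, at fixture x 85, y -12.5, z 35 mm. The hinge axis is parallel to fixture y. Bracket cheeks: x 70 to 100, y -40 to 15, top z 48.
- lever_grip (a point): Centre of the lever's round black rubber grip (18 mm diameter, 50 mm long along the arm, reaching 85 to 135 mm from the hinge); this point lies 110 mm from the hinge. Lever shut: at fixture x -25, y -12.5, z 35.
- tin: Bystander: bare metal tin, 72 mm diameter, 95 mm tall, standing near the end-stop end of the fixture. Origin at the centre of its underside.
- pipe_end: Bystander: dark steel pipe offcut standing on end, 60 mm diameter, 75 mm tall, near the end-stop end of the fixture. Origin at the centre of its underside.
- bench_brush: Bystander: hand brush lying on the bench beyond the fixture's loading end (fixture -y). Origin at the centre of its underside.
Not all that is in view belongs to the job. Of the things like the plate, leave any that is blue; of the rest the larger one is meant.

How it is judged:
By the outcome, as a careful person would: the job done as asked, in the order asked, and still so for the second after the job is handed in, with the robot touching nothing.
It also fails if it takes over 64 s, if anything falls off the work surface, if the arm or the gripper's body presses on something with over 40 N, if the wrist force passes 120 N, or if a joint passes its speed limit or range.

## Working session

There is one attempt and no reset: what is moved stays moved. The work goes in short steps, Python scripts to look and compute and a shell command to move; the robot and the scene stay as the last step left them, time stands still between calls to the robot, and variables do not carry over. Pictures are saved under pics/ and viewed, at most 12 in all, crops included, and the job is handed in when it is done.

```bash
mkdir -p pics; ls; python3 - <<'E'
from station import r
import cv2,numpy as np
s=r.state();print(s)
for n in("scene","top"):
    im,d=r.get_image(n);cv2.imwrite(f"pics/{n}0.png",im[:,:,::-1]);np.save(f"pics/{n}0.npy",d)
    p=r.camera_params(n);print(n,np.round(p["K"],1).tolist(),np.round(p["T"],3).tolist())
E
```

```text
pics
{'time_s': 0.0, 'joint_pos': array([-1.12196603e+00,  3.20294000e-01,  1.56570039e+00,  4.79055401e-05,
        1.25737866e+00, -2.00341870e-02]), 'qvel': array([-3.76266023e-04, -1.37278185e-03, -3.65327165e-04, -1.11346733e-03,
        2.64783536e-06,  3.79000008e-04]), 'joint_efforts': array([ 1.65431211e-03, -4.12460554e+01, -2.31970543e+01,  7.31637608e-02,
        4.57948213e-02, -1.69601221e-04]), 'tool_pos': array([ 0.25960183, -0.51248722,  0.21311078]), 'eef_rot': array([-3.13981352e+00, -8.12027640e-05,  4.68849598e-01]), 'wrist_force': array([ 0.41617393, -0.23701258,  0.09737971]), 'torque': array([-0.01960624,  0.01684505, -0.05804703]), 'grip_force': 0.0, 'width': 0.09109061622802513}
scene [[592.3, 0.0, 318.7], [0.0, 592.3, 236.9], [0.0, 0.0, 1.0]] [[0.843, 0.393, -0.367, 0.947], [0.538, -0.604, 0.588, -0.881], [0.01, -0.694, -0.72, 1.108], [0.0, 0.0, 0.0, 1.0]]
top [[440.7, 0.0, 317.9], [0.0, 440.7, 236.9], [0.0, 0.0, 1.0]] [[0.021, -0.987, 0.157, 0.292], [-1.0, -0.021, -0.002, -0.019], [0.005, -0.157, -0.988, 0.882], [0.0, 0.0, 0.0, 1.0]]
```

View pics/scene0.png

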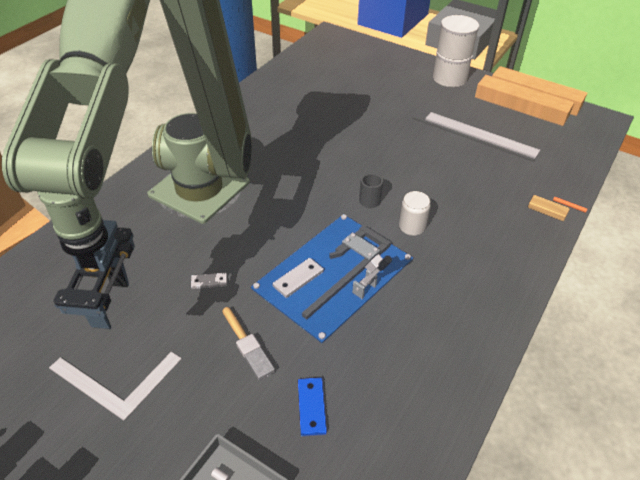

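View pics/top0.png

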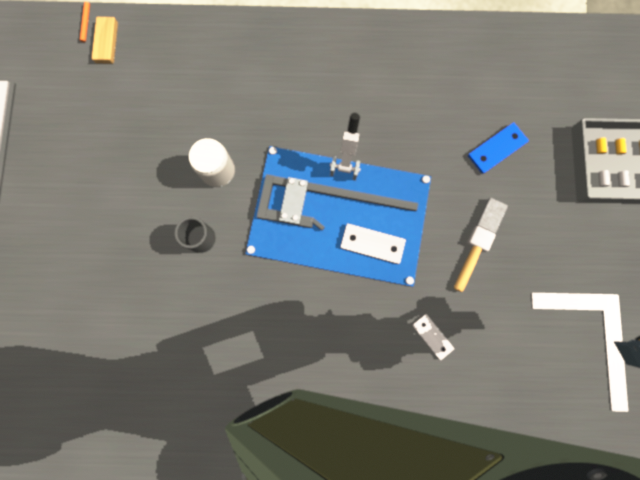

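Candidates for the plate: the bright plate on the bed at top (373,243), the smaller bright plate on the bench at (433,337), and the blue one at (498,148). By the description it is the one on the bed. The lever leans back, with its grip at (353,122); the tin is at (210,160), the pipe at (192,235) and the brush at (482,240).

```bash
cat > h.py <<'E'
import numpy as np,cv2
from station import r
def toplane(P,uv,z):
    K,T=np.array(P["K"]),np.array(P["T"]);uv=np.atleast_2d(uv).astype(float)
    d=np.c_[uv,np.ones(len(uv))]@np.linalg.inv(K).T@T[:3,:3].T
    return T[:3,3]+d*((z-T[2,3])/d[:,2:])
def proj(P,X):
    K,T=np.array(P["K"]),np.array(P["T"]);c=(np.atleast_2d(X)-T[:3,3])@T[:3,:3]
    q=c@K.T;return q[:,:2]/q[:,2:]
def big(m,near=None):
    n,l,s,c=cv2.connectedComponentsWithStats(m.astype(np.uint8))
    i=1+np.argmax(s[1:,4]) if near is None else l[near[1],near[0]]
    return l==i
def rect(P,m,z):
    v,u=np.nonzero(m);W=toplane(P,np.c_[u,v],z)[:,:2]*1000
    return cv2.minAreaRect(W.astype(np.float32))
def jig2w(J,p): # J=(x,y,yaw) m ; p mm
    p=np.atleast_2d(p)/1000.;c,s=np.cos(J[2]),np.sin(J[2])
    return np.c_[J[0]+c*p[:,0]-s*p[:,1],J[1]+s*p[:,0]+c*p[:,1],p[:,2]]
E
python3 - <<'E'
from h import *
for n in("top","scene"):
    P=r.camera_params(n);im=cv2.imread(f"pics/{n}0.png").astype(int);b,g,rr=im[...,0],im[...,1],im[...,2]
    blue=big((b>rr+60)&(b>g+20)&(np.arange(480)[:,None]>100 if n=="top" else np.arange(480)[:,None]>180))
    print(n,"bed",rect(P,blue,.008))
    near=(373,243) if n=="top" else (300,278)
    hull=np.zeros((480,640),np.uint8);cs,_=cv2.findContours(blue.astype(np.uint8),0,2);cv2.fillConvexPoly(hull,cv2.convexHull(max(cs,key=len)),1)
    m=(im.min(2)>140)&(hull>0);print("plate",rect(P,big(m,near),.020))
    d=np.load(f"pics/{n}0.npy")
    if n=="top":
        T=np.array(P["T"]);K=np.array(P["K"])
        for u,v in[(353,122),(373,243),(390,270),(350,138)]:
            z=d[v,u];print(u,v,(T@np.r_[np.linalg.inv(K)@[u,v,1]*z,1])[:3])
    c=im[220:275,325:420] if n=="top" else im[210:345,245:420]
    if n=="top":cv2.imwrite("pics/crop.png",cv2.resize(c.astype(np.uint8),None,fx=6,fy=6))
E
```

```text
top bed ((479.16888427734375, -62.9110107421875), (341.06353759765625, 231.01499938964844), 80.2340316772461)
plate ((419.8652648925781, -129.75042724609375), (122.35350799560547, 52.82582092285156), 75.69435119628906)
353 122 [ 0.6118779  -0.07733982  0.15579952]
373 243 [ 0.41933988 -0.12953524  0.02255546]
390 270 [ 0.36787503 -0.16496347  0.0097164 ]
350 138 [ 0.58991384 -0.07374729  0.13722841]
scene bed ((478.84088134765625, -62.7344970703125), (342.1352233886719, 231.4432373046875), 80.28541564941406)
plate ((418.9848937988281, -130.15072631835938), (124.18760681152344, 51.652976989746094), 75.95010375976562)
```

View pics/crop.png

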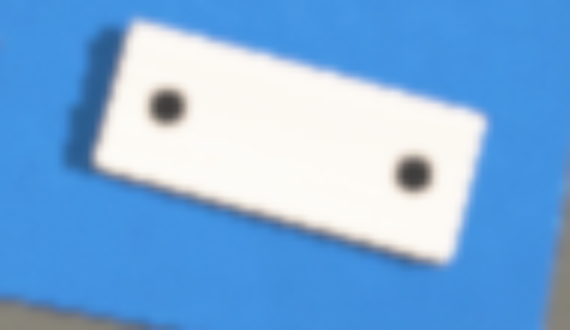

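The crop shows a bright steel plate with two holes lying on the blue bed, so that is the workpiece. Jig origin is about (487.3, -43.9) mm, yaw -0.170. Plate is at fixture (-52, -96), turned -4.4°. I'll turn the tool to match the fixture, use the open fingers as a fork to push the plate to the fence, then push it home from behind.

```bash
python3 -m creep '[[0,0,0,0,0,0.122,0],[0,0,0,0,0,0.122,0],[0,0,0,0,0,0.122,0],[0,0,0,0,0,0.122,0],[0,0,0,0,0,0.122,0],[0,0,0,0,0,0,0]]'
cat >> h.py <<'E'
J=(.4873,-.0439,-.1701)
from scipy.spatial.transform import Rotation as Ro
def go(*tg,J=J):
    """jig targets (mm) -> successive shifts in tool axes, normalised"""
    s=r.state();R=Ro.from_euler('xyz',s["eef_rot"]);p=s["tool_pos"]
    c,sn=np.cos(J[2]),np.sin(J[2]);q=p-[J[0],J[1],0]
    print("jig tcp",np.round(np.r_[c*q[0]+sn*q[1],-sn*q[0]+c*q[1],q[2]]*1000,1),"rot",np.round(s["eef_rot"],3),"F",np.round(s["wrist_force"],1),"w",round(s["width"],4),"t",s["time_s"])
    for t in tg:
        w=jig2w(J,t)[0];print(t,np.round(R.inv().apply(w-p)/.2,3));p=w
E
python3 -c "
from h import *
go((-106,-96,150),(-106,-96,11))"
```

```text
time_s: 0.7
tool_pos: [0.2597, -0.5127, 0.2135]
eef_rot: [-3.141, 0.001, -0.17]
wrist_force: [0.9, 0.1, -0.1]
width: 0.0912
grip_force: 0.0
jig tcp [-145.  -500.6  213.5] rot [-3.141e+00  1.000e-03 -1.700e-01] F [ 0.9  0.1 -0.1] w 0.0912 t 0.7
(-106, -96, 150) [ 0.196 -2.023  0.319]
(-106, -96, 11) [0.    0.001 0.695]
```

```bash
python3 -m creep '[[0.02,-0.2,0.03,0,0,0,0],[0.02,-0.2,0.03,0,0,0,0],[0.02,-0.2,0.03,0,0,0,0],[0.02,-0.2,0.03,0,0,0,0],[0.02,-0.2,0.03,0,0,0,0],[0.02,-0.2,0.03,0,0,0,0],[0.02,-0.2,0.03,0,0,0,0],[0.02,-0.2,0.03,0,0,0,0],[0.02,-0.2,0.03,0,0,0,0],[0.016,-0.22,0.04,0,0,0,0]]'
python3 -c "
from h import *
go((-106,-96,150),(-106,-96,40),(-106,-96,11.5))"
```

```text
time_s: 1.7
tool_pos: [0.3672, -0.1202, 0.152]
eef_rot: [3.141, -0.001, -0.168]
wrist_force: [1.3, 0.4, -0.5]
width: 0.0914
grip_force: 0.0
jig tcp [-105.5  -95.5  152. ] rot [ 3.141e+00 -1.000e-03 -1.680e-01] F [ 1.3  0.4 -0.5] w 0.0914 t 1.7
(-106, -96, 150) [-0.003  0.003  0.01 ]
(-106, -96, 40) [-0.001 -0.     0.55 ]
(-106, -96, 11.5) [-0.    -0.     0.142]
```

```bash
python3 -m creep '[[0,0,0.2,0,0,0,0],[0,0,0.2,0,0,0,0],[0,0,0.15,0,0,0,0],[0,0,0.1,0,0,0,0],[0,0,0.05,0,0,0,0],[0,0,0,0,0,0,0]]'
python3 - <<'E'
from h import *
im,d=r.get_image("scene");cv2.imwrite("pics/s1.png",cv2.resize(im[150:390,200:520,::-1],None,fx=2.4,fy=2.4))
go((-106,-96,11.5),(-40,-96,11.5),(-36,-96,11.5))
E
```

```text
time_s: 2.3
tool_pos: [0.3656, -0.121, 0.0107]
eef_rot: [-3.141, 0.004, -0.167]
wrist_force: [-0.5, -0.2, 1.1]
width: 0.0912
grip_force: 0.0
jig tcp [-106.1  -96.7   11.5] rot [-3.141e+00  2.000e-03 -1.680e-01] F [ 0.9 -0.3 -0.1] w 0.0913 t 2.35
(-106, -96, 11.5) [ 0.    -0.004  0.   ]
(-40, -96, 11.5) [ 0.33   0.001 -0.001]
(-36, -96, 11.5) [ 0.02  0.   -0.  ]
```

View pics/s1.png

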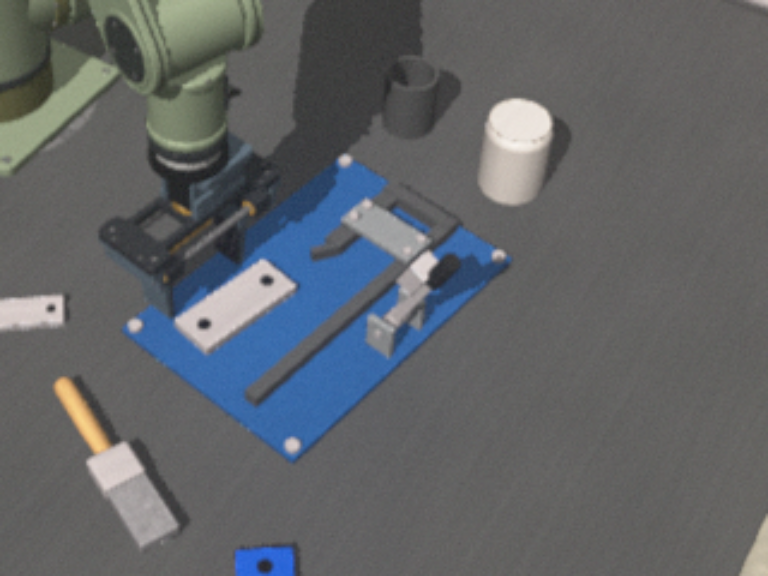

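The picture shows both fingers at the bed on the loading side of the plate, clear of it and of the screw at (135,325). Now I push towards the fence.

```bash
python3 -m creep '[[0.04,0,0,0,0,0,0],[0.04,0,0,0,0,0,0],[0.04,0,0,0,0,0,0],[0.04,0,0,0,0,0,0],[0.04,0,0,0,0,0,0],[0.04,0,0,0,0,0,0],[0.04,0,0,0,0,0,0],[0.02,0,0,0,0,0,0],[0,0,0,0,0,0,0]]'
python3 - <<'E'
from h import *
go((-36,-96,11.5))
im,d=r.get_image("scene");cv2.imwrite("pics/s2.png",im[:,:,::-1])
im=im[:,:,::-1].astype(int);m=big((im.min(2)>140),(305,280));print(rect(r.camera_params("scene"),m,.02))
E
```

```text
time_s: 3.25
tool_pos: [0.4273, -0.1319, 0.0122]
eef_rot: [3.141, -0.002, -0.17]
wrist_force: [-0.5, 0.7, -0.3]
width: 0.0912
grip_force: 0.2
jig tcp [-44.2 -96.9  12.2] rot [ 3.141e+00 -2.000e-03 -1.700e-01] F [-0.5  0.7 -0.3] w 0.0912 t 3.25
(-36, -96, 11.5) [ 0.041 -0.004  0.004]
((225.1661376953125, 343.7972412109375), (2650.882568359375, 1982.8961181640625), 33.757110595703125)
```

Continue in small steps to the fence, watching the force.

```bash
python3 -m creep '[[0.015,0,0,0,0,0,0],[0.01,0,0,0,0,0,0],[0,0,0,0,0,0,0]]'
python3 -m creep '[[0.01,0,0,0,0,0,0],[0.005,0,0,0,0,0,0],[0,0,0,0,0,0,0]]'
python3 - <<'E'
from h import *
go((-36,-96,11.5))
im,d=r.get_image("scene");cv2.imwrite("pics/s2.png",cv2.resize(im[150:390,200:520,::-1],None,fx=2.4,fy=2.4))
E
```

```text
time_s: 3.6
tool_pos: [0.4303, -0.1323, 0.0119]
eef_rot: [-3.141, 0.001, -0.17]
wrist_force: [-2.9, 0.5, 2.5]
width: 0.0912
grip_force: 2.0
time_s: 3.9
tool_pos: [0.4339, -0.1329, 0.0118]
eef_rot: [-3.142, -0.0, -0.17]
wrist_force: [-2.8, 0.8, 0.2]
width: 0.0912
grip_force: 1.5
jig tcp [-37.6 -96.8  11.8] rot [-3.142 -0.    -0.17 ] F [-2.8  0.8  0.2] w 0.0912 t 3.9
(-36, -96, 11.5) [ 0.008 -0.004  0.002]
```

View pics/s2.png

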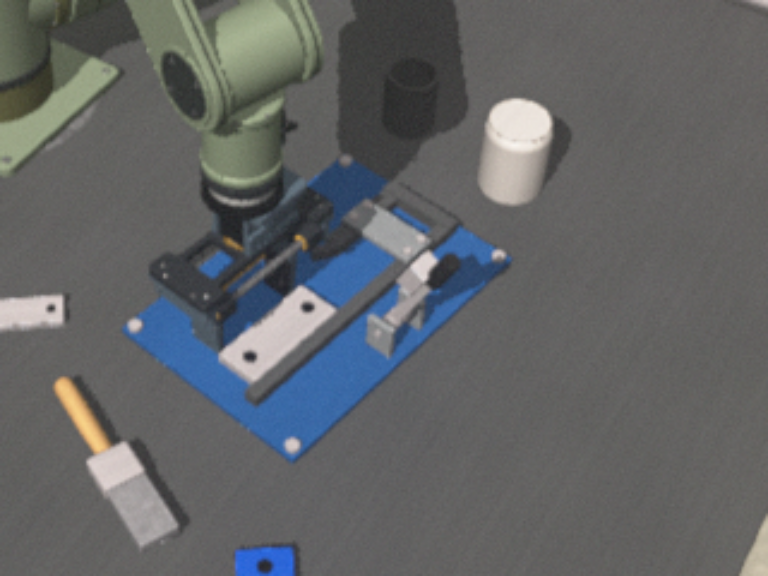

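The plate is parallel to the fence and almost touching it. I push until the force rises.

```bash
for i in 1; do python3 -m creep '[[0.007,0,0,0,0,0,0],[0.005,0,0,0,0,0,0],[0,0,0,0,0,0,0]]';done
python3 -c "
from h import *
go((-36,-96,11.5))"
```

```text
time_s: 4.25
tool_pos: [0.4339, -0.1329, 0.0118]
eef_rot: [-3.141, 0.005, -0.17]
wrist_force: [-7.5, 1.6, 5.5]
width: 0.091
grip_force: 4.0
jig tcp [-37.5 -96.7  11.8] rot [-3.141  0.005 -0.17 ] F [-7.5  1.6  5.5] w 0.091 t 4.25
(-36, -96, 11.5) [ 0.008 -0.004  0.001]
```

The plate is flush with the fence (7.5 N, no motion). Next I back off, lift, move behind the plate and close the fingers.

```bash
python3 -m creep '[[-0.05,0,0,0,0,0,0],[-0.03,0,-0.05,0,0,0,0],[0,0,-0.2,0,0,0,0],[0,0,-0.2,0,0,0,255],[0.06,0.14,0,0,0,0,255],[0.12,0.14,0,0,0,0,255],[0.1,0.14,0,0,0,0,255],[0,0,0,0,0,0,255]]'
python3 - <<'E'
from h import *
go((3,-180,40),(3,-180,12))
P=r.camera_params("scene")
im,d=r.get_image("scene");im=im[:,:,::-1];cv2.imwrite("pics/s3.png",cv2.resize(im[150:390,200:520],None,fx=2.4,fy=2.4))
q=proj(P,jig2w(J,[[4,-96,20]]))[0].astype(int)
bw=(cv2.cvtColor(im,cv2.COLOR_BGR2HSV)[...,1]<60)&(im.min(2)>120);print(q,bw[q[1],q[0]]);print(rect(P,big(bw,q),.02))
E
```

```text
time_s: 5.05
tool_pos: [0.4648, -0.2269, 0.1035]
eef_rot: [3.139, -0.007, -0.173]
wrist_force: [-0.2, 1.0, -0.5]
width: 0.0539
grip_force: 0.0
jig tcp [   8.8 -184.2  103.5] rot [ 3.139 -0.007 -0.173] F [-0.2  1.  -0.5] w 0.0539 t 5.05
(3, -180, 40) [-0.032 -0.022  0.317]
(3, -180, 12) [-0.001 -0.     0.14 ]
[314 288] False
((225.15707397460938, 343.810791015625), (2650.882568359375, 1982.864013671875), 33.757110595703125)
```

View pics/s3.png

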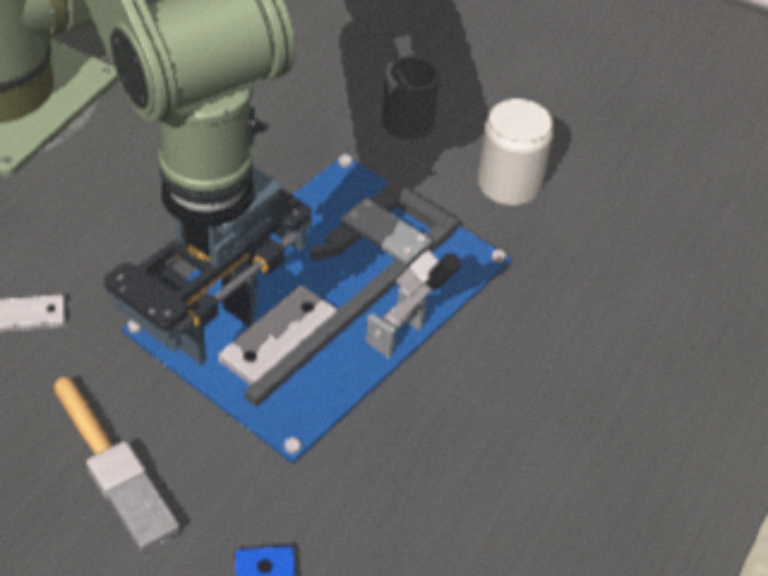

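The plate lies flush along the fence, with its rear edge from crop pixel (220,355) to (250,380).

```bash
python3 - <<'E'
from h import *
P=r.camera_params("scene")
for a in[(220,355),(250,380),(335,308),(305,287)]:
    w=toplane(P,[200+a[0]/2.4,150+a[1]/2.4],.02 if a!=(250,380) else .014)[0]-[J[0],J[1],0];c,s=np.cos(J[2]),np.sin(J[2])
    print(a,np.round([1000*(c*w[0]+s*w[1]),1000*(-s*w[0]+c*w[1])],1))
go((3,-184,40),(3,-184,12))
E
python3 -m creep '[[-0.02,0,0.1,0,0,0,255],[-0.01,0,0.15,0,0,0,255],[0,0,0.05,0,0,0,255],[0,0,0,0,0,0,255]]'
python3 -c "
from h import *
go((3,-184,40),(3,-184,12))"
```

```text
(220, 355) [ -16.6 -153. ]
(250, 380) [  22.2 -151.9]
(335, 308) [ 26.4 -32.9]
(305, 287) [-13.9 -32.6]
jig tcp [   6.6 -182.4  102.9] rot [ 3.14  -0.004 -0.172] F [-0.2 -0.1  0.5] w 0.05 t 5.1
(3, -184, 40) [-0.019  0.008  0.314]
(3, -184, 12) [-0.001 -0.     0.14 ]
time_s: 5.5
tool_pos: [0.4544, -0.2208, 0.0412]
eef_rot: [-3.141, 0.003, -0.17]
wrist_force: [0.1, 0.0, -0.3]
width: 0.0181
grip_force: 0.0
jig tcp [  -2.5 -179.9   41.2] rot [-3.141e+00  3.000e-03 -1.700e-01] F [ 0.1  0.  -0.3] w 0.0181 t 5.5
(3, -184, 40) [0.027 0.02  0.006]
(3, -184, 12) [0.   0.   0.14]
```

```bash
python3 -m creep '[[0.027,0.02,0,0,0,0,255],[0,0,0.08,0,0,0,255],[0,0,0.06,0,0,0,255],[0,0,0.006,0,0,0,255],[0,-0.04,0,0,0,0,255],[0,-0.03,0,0,0,0,255],[0,-0.02,0,0,0,0,255],[0,0,0,0,0,0,255]]'
python3 -c "
from h import *
go((3,-166,12),(3,-10,12))"
```

```text
time_s: 6.3
tool_pos: [0.4635, -0.2084, 0.0132]
eef_rot: [3.141, -0.001, -0.169]
wrist_force: [-0.2, 0.1, -0.3]
width: 0.0003
grip_force: 0.0
jig tcp [   4.4 -166.1   13.2] rot [ 3.141e+00 -1.000e-03 -1.690e-01] F [-0.2  0.1 -0.3] w 0.0003 t 6.3
(3, -166, 12) [-0.007 -0.001  0.006]
(3, -10, 12) [ 0.001 -0.78  -0.   ]
```

```bash
python3 -m creep '[[0,-0.03,0.006,0,0,0,255],[0,-0.04,0,0,0,0,255],[0,-0.04,0,0,0,0,255],[0,-0.04,0,0,0,0,255],[0,-0.04,0,0,0,0,255],[0,-0.04,0,0,0,0,255],[0,-0.04,0,0,0,0,255]]'
python3 - <<'E'
from h import *
go((3,-166,12),(3,-10,12))
im,d=r.get_image("scene");cv2.imwrite("pics/s4.png",cv2.resize(im[150:390,200:520,::-1],None,fx=2.4,fy=2.4))
E
```

```text
time_s: 7.0
tool_pos: [0.4729, -0.1556, 0.0119]
eef_rot: [3.141, -0.001, -0.169]
wrist_force: [-0.8, -5.3, 3.4]
width: 0.0001
grip_force: 2.7
jig tcp [   4.7 -112.5   11.9] rot [ 3.141e+00 -1.000e-03 -1.690e-01] F [-0.8 -5.3  3.4] w 0.0001 t 7.0
(3, -166, 12) [-0.009  0.267 -0.   ]
(3, -10, 12) [ 0.001 -0.78  -0.001]
```

View pics/s4.png

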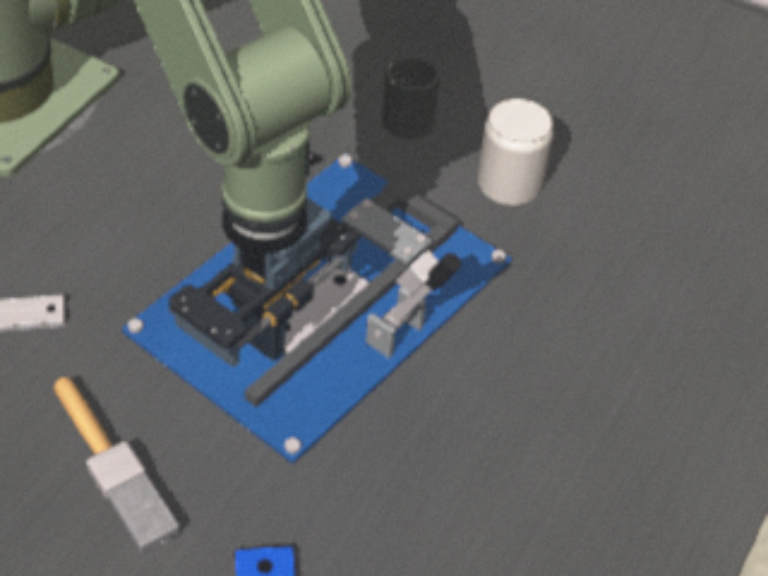

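The plate slides along the fence and its front is entering the lead-in. Continuing.

```bash
python3 -m creep '[[0,-0.03,0,0,0,0,255],[0,-0.03,0,0,0,0,255],[0,-0.03,0,0,0,0,255],[0,-0.03,0,0,0,0,255],[0,-0.03,0,0,0,0,255],[0,-0.03,0,0,0,0,255],[0,-0.03,0,0,0,0,255]]'
python3 -m creep '[[0,-0.03,0,0,0,0,255],[0,-0.03,0,0,0,0,255],[0,-0.03,0,0,0,0,255],[0,-0.03,0,0,0,0,255]]'
python3 -c "
from h import *
go((3,-10,12))"
```

```text
time_s: 7.75
tool_pos: [0.4795, -0.1142, 0.0117]
eef_rot: [3.141, -0.0, -0.17]
wrist_force: [-0.9, -4.9, 4.4]
width: 0.0002
grip_force: 2.8
time_s: 8.15
tool_pos: [0.4834, -0.0905, 0.0117]
eef_rot: [3.141, 0.0, -0.17]
wrist_force: [-0.9, -6.0, 4.0]
width: 0.0003
grip_force: 2.8
jig tcp [  4.1 -46.6  11.7] rot [ 3.141  0.    -0.17 ] F [-0.9 -6.   4. ] w 0.0003 t 8.15
(3, -10, 12) [-0.005 -0.183 -0.002]
```

```bash
python3 -m creep '[[0,-0.03,0,0,0,0,255],[0,-0.03,0,0,0,0,255],[0,-0.03,0,0,0,0,255],[0,-0.03,0,0,0,0,255],[0,-0.02,0,0,0,0,255],[0,-0.015,0,0,0,0,255],[0,-0.01,0,0,0,0,255]]'
python3 -c "
from h import *
go((3,-10,12))"
python3 -m creep '[[0,-0.01,0,0,0,0,255],[0,-0.01,0,0,0,0,255]]'
python3 -c "
from h import *
go((3,-10,12))"
```

```text
time_s: 8.85
tool_pos: [0.4888, -0.0581, 0.0116]
eef_rot: [3.141, 0.0, -0.17]
wrist_force: [-0.6, -5.2, 3.6]
width: 0.0008
grip_force: 3.0
jig tcp [  3.9 -13.7  11.6] rot [ 3.141  0.    -0.17 ] F [-0.6 -5.2  3.6] w 0.0008 t 8.85
(3, -10, 12) [-0.004 -0.018 -0.002]
time_s: 9.05
tool_pos: [0.4895, -0.0543, 0.0117]
eef_rot: [3.141, 0.0, -0.17]
wrist_force: [-1.4, -5.8, 5.7]
width: 0.0007
grip_force: 3.0
jig tcp [ 3.9 -9.9 11.7] rot [ 3.141  0.    -0.17 ] F [-1.4 -5.8  5.7] w 0.0007 t 9.05
(3, -10, 12) [-0.004  0.001 -0.002]
```

```bash
python3 -m creep '[[0,-0.01,0,0,0,0,255],[0,-0.01,0,0,0,0,255],[0,0,0,0,0,0,255]]'
python3 -c "
from h import *
go((3,-10,12))"
python3 -m creep '[[0,-0.01,0,0,0,0,255],[0,-0.01,0,0,0,0,255],[0,0,0,0,0,0,255]]'
python3 -c "
from h import *
go((3,-10,12))"
```

```text
time_s: 9.35
tool_pos: [0.4901, -0.0501, 0.0116]
eef_rot: [3.142, 0.0, -0.17]
wrist_force: [-0.9, -4.7, 3.8]
width: 0.0004
grip_force: 2.2
jig tcp [ 3.8 -5.6 11.6] rot [ 3.142  0.    -0.17 ] F [-0.9 -4.7  3.8] w 0.0004 t 9.35
(3, -10, 12) [-0.004  0.022 -0.002]
time_s: 9.65
tool_pos: [0.4907, -0.0467, 0.0116]
eef_rot: [3.141, 0.0, -0.169]
wrist_force: [0.1, -6.5, 4.3]
width: 0.0004
grip_force: 3.5
jig tcp [ 3.9 -2.2 11.6] rot [ 3.141  0.    -0.169] F [ 0.1 -6.5  4.3] w 0.0004 t 9.65
(3, -10, 12) [-0.004  0.039 -0.002]
```

```bash
python3 -m creep '[[0,-0.01,0,0,0,0,255],[0,-0.005,0,0,0,0,255],[0,0,0,0,0,0,255]]'
python3 -c "
from h import *
go((3,-10,12))"
python3 -m creep '[[0,-0.01,0,0,0,0,255],[0,-0.005,0,0,0,0,255],[0,0,0,0,0,0,255]]'
python3 - <<'E'
from h import *
go((3,-10,12))
for n in("scene","top"):
    im,d=r.get_image(n);cv2.imwrite(f"pics/{n}5.png",cv2.resize(im[200:320,320:480,::-1] if n=="scene" else im[140:260,230:390,::-1],None,fx=4,fy=4))
E
cd pics; python3 -c "
import cv2,numpy as np
cv2.imwrite('b5.png',cv2.resize(np.vstack([cv2.imread('scene5.png'),cv2.imread('top5.png')]),(400,600)))"
```

```text
time_s: 9.95
tool_pos: [0.4908, -0.0465, 0.0116]
eef_rot: [3.136, 0.001, -0.166]
wrist_force: [-2.5, -18.4, 6.3]
width: 0.0006
grip_force: 9.9
jig tcp [ 3.9 -2.  11.6] rot [ 3.136e+00  1.000e-03 -1.660e-01] F [ -2.5 -18.4   6.3] w 0.0006 t 9.95
(3, -10, 12) [-0.005  0.04  -0.002]
time_s: 10.25
tool_pos: [0.4908, -0.0464, 0.0117]
eef_rot: [3.131, 0.001, -0.164]
wrist_force: [-4.7, -31.8, 6.9]
width: 0.0003
grip_force: 16.3
jig tcp [ 3.9 -1.8 11.7] rot [ 3.131e+00  1.000e-03 -1.640e-01] F [ -4.7 -31.8   6.9] w 0.0003 t 10.25
(3, -10, 12) [-0.005  0.041 -0.001]
```

View pics/b5.png

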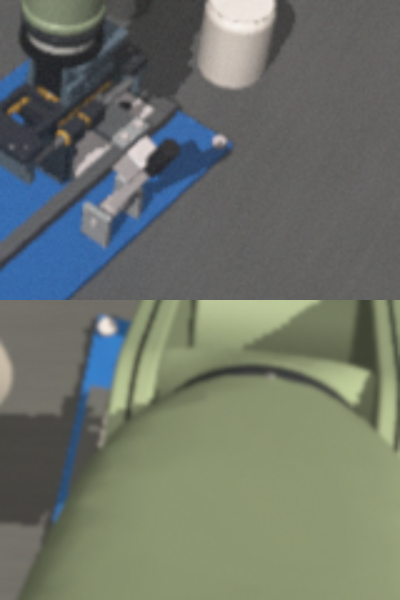

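The force jumped to 32 N with no motion, so the plate is against the end stop. I back off, lift, and go over to the far side of the lever, checking the plate once it is in view.

```bash
python3 -m creep '[[0,0.03,0,0,0,0,255],[0,0.05,0,0,0,0,255],[0,0.02,-0.1,0,0,0,255],[0,0,-0.2,0,0,0,255],[0,0,-0.25,0,0,0,255],[0,0,-0.25,0,0,0,255],[0,0,-0.25,0,0,0,255],[0,0,-0.1,0,0,0,255],[0,0,0,0,0,0,255]]'
python3 - <<'E'
from h import *
go((185,-12.5,235),(185,-12.5,131))
for n in("scene","top"):
    im,d=r.get_image(n);cv2.imwrite(f"pics/{n}6.png",cv2.resize(im[190:340,300:500,::-1],None,fx=4,fy=4))
E
```

```text
time_s: 11.25
tool_pos: [0.4903, -0.0596, 0.2446]
eef_rot: [-3.14, -0.007, -0.17]
wrist_force: [0.7, -0.2, 0.7]
width: 0.0003
grip_force: 0.0
jig tcp [  5.6 -15.  244.6] rot [-3.14  -0.007 -0.17 ] F [ 0.7 -0.2  0.7] w 0.0003 t 11.25
(185, -12.5, 235) [ 0.896 -0.012  0.054]
(185, -12.5, 131) [-0.004  0.001  0.52 ]
```

View pics/scene6.png

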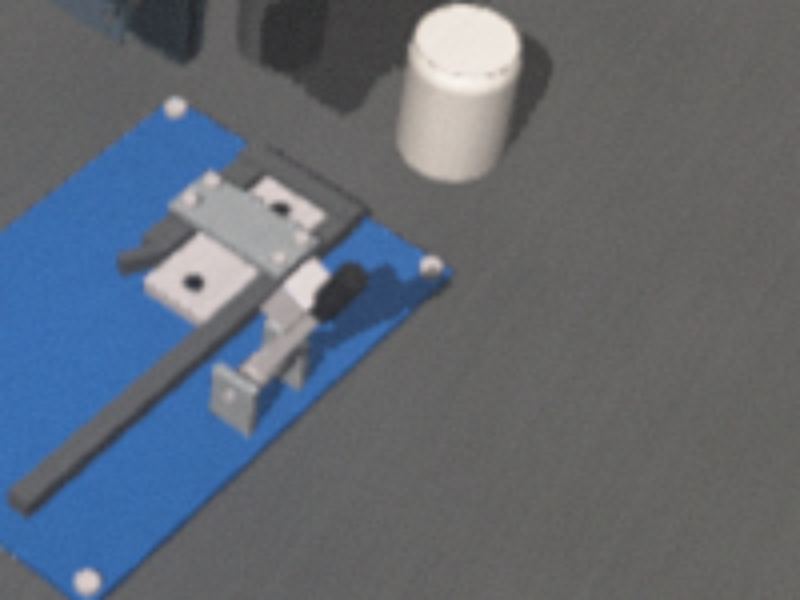

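The plate is under the bridge with its front against the stop bar and its rear edge from (145,278) to (197,315). I check its rear edge numerically and work out the lever targets.

```bash
python3 - <<'E'
from h import *
P=r.camera_params("scene");c,s=np.cos(J[2]),np.sin(J[2])
for a in[(145,277),(198,312),(328,214)]:
    w=toplane(P,[300+a[0]/4,190+a[1]/4],.02)[0]-[J[0],J[1],0]
    print(a,np.round([1000*(c*w[0]+s*w[1]),1000*(-s*w[0]+c*w[1])],1))
print(proj(P,jig2w(J,[[-20,5,20],[30,5,20],[28,125,20]]))*4-[1200,760])
r_=100
ts=[(85-r_*np.cos(t)+9*np.sin(t)+16,-12.5,35+r_*np.sin(t)+9*np.cos(t)) for t in(1.2,1.0,.8,.6,.4,.2,0)]
go((185,-12.5,235),(185,-12.5,131),*ts)
E
python3 -m creep '[[0.15,0,0,0,0,0,255],[0.2,0,0,0,0,0,255],[0.2,0,0,0,0,0,255],[0.2,-0.01,0,0,0,0,255],[0.14,0,0,0,0,0,255],[0,0,0.2,0,0,0,255],[0,0,0.2,0,0,0,255],[0,0,0.15,0,0,0,255],[0,0,0,0,0,0,255]]'
python3 -c "
from h import *
go((185,-12.5,131),(73,-12.5,131))"
```

```text
(145, 277) [-19.6   7.8]
(198, 312) [22.7  8.2]
(328, 214) [ 30.2 126.5]
[[141.59958986 279.1858386 ]
 [203.8164807  321.11760158]
 [323.84931579 213.54096117]]
jig tcp [  3.3 -15.3 240.5] rot [-3.141e+00  2.000e-03 -1.700e-01] F [ 1.1 -0.1 -0.2] w 0.0007 t 11.35
(185, -12.5, 235) [ 0.909 -0.013  0.026]
(185, -12.5, 131) [0.001 0.    0.52 ]
(np.float64(73.15257632603767), -12.5, np.float64(131.46512838701267)) [-0.559 -0.    -0.001]
(np.float64(54.54300827645709), -12.5, np.float64(124.00981923360291)) [-0.093 -0.     0.037]
(np.float64(37.785533883379166), -12.5, np.float64(113.00596947407676)) [-0.084  0.     0.055]
(np.float64(23.54822076958749), -12.5, np.float64(98.89226787369066)) [-0.071  0.     0.071]
(np.float64(12.39866568048934), -12.5, np.float64(82.23138317689103)) [-0.056  0.     0.083]
(np.float64(4.781366193031392), -12.5, np.float64(63.6875322800773)) [-0.038  0.     0.093]
(np.float64(1.0), -12.5, np.float64(44.0)) [-0.019  0.     0.098]
time_s: 12.25
tool_pos: [0.6596, -0.0873, 0.1233]
eef_rot: [-3.141, 0.016, -0.17]
wrist_force: [-0.3, 0.6, -0.4]
width: 0.0001
grip_force: 0.0
jig tcp [177.1 -13.6 123.3] rot [-3.141  0.016 -0.17 ] F [-0.3  0.6 -0.4] w 0.0001 t 12.25
(185, -12.5, 131) [ 0.039 -0.005 -0.039]
(73, -12.5, 131) [-0.56  -0.     0.009]
```

The plate is home within the measuring error. Now I swing the lever over.

```bash
python3 -m creep '[[0,-0.005,-0.02,0,0,0,255],[-0.05,0,0,0,0,0,255],[-0.06,0,0,0,0,0,255],[-0.06,0,0,0,0,0,255],[-0.06,0,0,0,0,0,255]]'
python3 -m creep '[[-0.06,0,0,0,0,0,255],[-0.06,0,0,0,0,0,255],[-0.06,0,0,0,0,0,255],[-0.06,0,0,0,0,0,255],[-0.06,0,0,0,0,0,255],[0,0,0,0,0,0,255]]'
python3 - <<'E'
from h import *
go((73,-12.5,131),(54.5,-12.5,124))
im,d=r.get_image("scene");cv2.imwrite("pics/s7.png",cv2.resize(im[150:330,300:540,::-1],None,fx=3,fy=3))
E
```

```text
time_s: 12.75
tool_pos: [0.6204, -0.0794, 0.1387]
eef_rot: [-3.141, -0.007, -0.17]
wrist_force: [0.4, -0.5, 1.7]
width: 0.0003
grip_force: 0.8
time_s: 13.35
tool_pos: [0.558, -0.0691, 0.1355]
eef_rot: [3.141, 0.002, -0.17]
wrist_force: [0.6, 0.1, -0.8]
width: 0.0002
grip_force: 0.0
jig tcp [ 73.9 -12.8 135.5] rot [ 3.141e+00  2.000e-03 -1.700e-01] F [ 0.6  0.1 -0.8] w 0.0002 t 13.35
(73, -12.5, 131) [-0.004 -0.002  0.023]
(54.5, -12.5, 124) [-0.092 -0.     0.035]
```

View pics/s7.png

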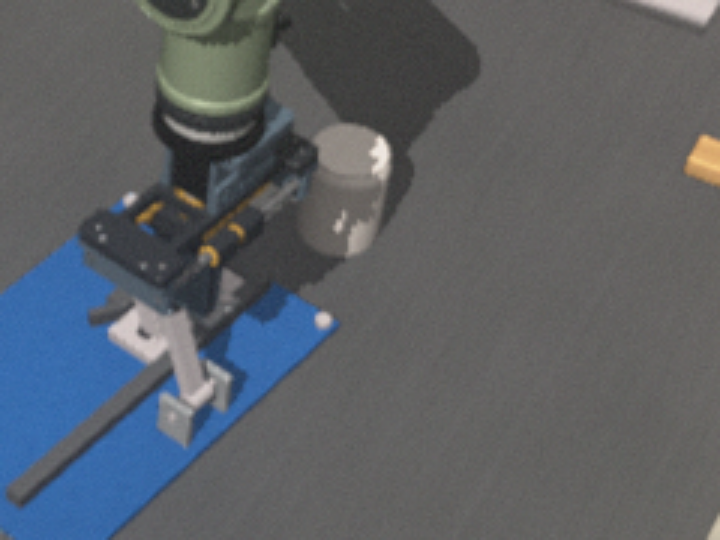

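The lever has followed past upright: its arm leans from the bracket at (200,390) to (150,310), with the finger behind it. Now I follow the arc down.

```bash
python3 -m creep '[[-0.048,0,0.03,0,0,0,255],[-0.048,0,0.028,0,0,0,255],[-0.042,0,0.028,0,0,0,255],[-0.042,0,0.028,0,0,0,255],[-0.036,0,0.035,0,0,0,255],[-0.036,0,0.035,0,0,0,255]]'
python3 -c "
from h import *
go((23.5,-12.5,99),(12.4,-12.5,82))"
```

```text
time_s: 14.0
tool_pos: [0.5099, -0.0608, 0.0981]
eef_rot: [3.142, 0.0, -0.17]
wrist_force: [-0.4, 0.0, 0.3]
width: 0.0006
grip_force: 0.4
jig tcp [ 25.1 -12.8  98.1] rot [ 3.142  0.    -0.17 ] F [-0.4  0.   0.3] w 0.0006 t 14.0
(23.5, -12.5, 99) [-0.008 -0.002 -0.004]
(12.4, -12.5, 82) [-0.055 -0.     0.085]
```

```bash
python3 -m creep '[[-0.028,0,0.042,0,0,0,255],[-0.028,0,0.042,0,0,0,255],[-0.02,0,0.046,0,0,0,255],[-0.02,0,0.046,0,0,0,255]]'
python3 -c "
from h import *
go((4.8,-12.5,63.7),(1,-12.5,44))"
```

```text
time_s: 14.4
tool_pos: [0.4914, -0.0576, 0.0627]
eef_rot: [3.141, -0.0, -0.17]
wrist_force: [0.7, -0.5, 1.3]
width: 0.0004
grip_force: 0.3
jig tcp [  6.3 -12.8  62.7] rot [ 3.141 -0.    -0.17 ] F [ 0.7 -0.5  1.3] w 0.0004 t 14.4
(4.8, -12.5, 63.7) [-0.008 -0.002 -0.005]
(1, -12.5, 44) [-0.019 -0.     0.098]
```

```bash
python3 -m creep '[[-0.04,0,0.02,0,0,0,255],[-0.03,0,0.03,0,0,0,255],[-0.01,0,0.03,0,0,0,255],[0,0,0,0,0,0,255]]'
python3 -c "
from h import *
go((-15,-12.5,44))"
python3 -m creep '[[0,0,0.01,0,0,0,255],[0,0,0.01,0,0,0,255],[0,0,0,0,0,0,255]]'
python3 -c "
from h import *
go((-15,-12.5,44))"
```

```text
time_s: 14.8
tool_pos: [0.4748, -0.0548, 0.0468]
eef_rot: [3.141, 0.002, -0.17]
wrist_force: [-0.4, -0.4, -0.0]
width: 0.0005
grip_force: 0.0
jig tcp [-10.5 -12.8  46.8] rot [ 3.141e+00  2.000e-03 -1.700e-01] F [-0.4 -0.4 -0. ] w 0.0005 t 14.8
(-15, -12.5, 44) [-0.022 -0.002  0.014]
time_s: 15.1
tool_pos: [0.4761, -0.055, 0.0441]
eef_rot: [3.142, -0.0, -0.17]
wrist_force: [-1.2, -0.0, 6.3]
width: 0.0001
grip_force: 2.3
jig tcp [ -9.2 -12.8  44.1] rot [ 3.142 -0.    -0.17 ] F [-1.2 -0.   6.3] w 0.0001 t 15.1
(-15, -12.5, 44) [-0.029 -0.002  0.   ]
```

Contact at z 44, which matches the shut position. I press a little more to confirm the stop, then retreat and look.

```bash
python3 -m creep '[[0,0,0.008,0,0,0,255],[0,0,0.005,0,0,0,255],[0,0,0,0,0,0,255]]'
python3 -m creep '[[0,0,-0.05,0,0,0,255],[0,0,-0.2,0,0,0,255],[0,0,-0.25,0,0,0,255],[0,0,-0.25,0,0,0,255],[0,0,-0.25,0,0,0,255],[-0.25,0,0,0,0,0,255],[-0.25,0,0,0,0,0,255],[0,0,0,0,0,0,255]]'
python3 - <<'E'
from h import *
go()
im,d=r.get_image("scene");cv2.imwrite("pics/s8.png",cv2.resize(im[150:330,300:540,::-1],None,fx=3,fy=3))
P=r.camera_params("scene")
print(np.round((proj(P,jig2w(J,[[-50,-12.5,44],[-25,-12.5,44],[85,-12.5,44]]))-[300,150])*3))
E
```

```text
time_s: 15.4
tool_pos: [0.4762, -0.055, 0.0436]
eef_rot: [3.142, -0.001, -0.17]
wrist_force: [-5.8, 0.5, 22.9]
width: 0.0006
grip_force: 11.7
time_s: 16.2
tool_pos: [0.3713, -0.0371, 0.2407]
eef_rot: [3.141, 0.004, -0.17]
wrist_force: [0.5, -0.0, -1.1]
width: 0.0001
grip_force: 0.0
jig tcp [-115.5  -12.9  240.7] rot [ 3.141  0.004 -0.17 ] F [ 0.5 -0.  -1.1] w 0.0001 t 16.2
[[ 65. 303.]
 [ 88. 318.]
 [194. 390.]]
```

View pics/s8.png

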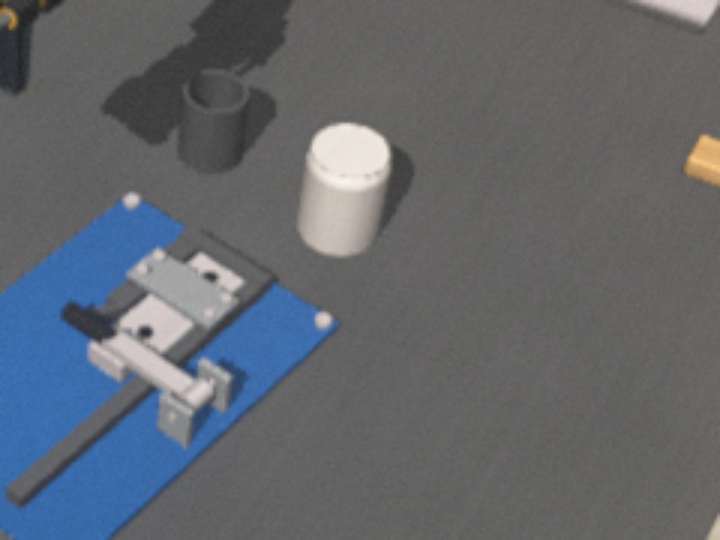

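The lever is level across the slot, with its grip at (85,320) as predicted for shut. The keeper sits behind the plate, the plate is home, and the tin and pipe have not moved. Handing in.

```bash
python3 -c "
from station import r
print(r.hand_in())"
```

```text
the job is handed in; nothing more can be done
None
```

The plate is home against the end stop, the lever is shut with its keeper block behind the plate, the tin, pipe end and brush were not touched, and the job was handed in at about 16 s; the judge's result was not shown.

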